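# Mount a porcelain plaque in the bench chuck for painting

## Task

Take the mandrel with the white porcelain plaque out of the wooden block and put its rod end down through the jaws of the bench chuck. Turn it gently, without forcing it, until its blade drops into the hidden slot, push it fully home, then swing the chuck's red-posted bar clockwise to tighten the jaws firmly on the rod and let go. Leave the blue mandrel in its block and the egg cup and saucer where they are.

Things in the scene. Friction and masses are not known exactly. Their poses are not given: they have to be found in the camera images.
- mandrel: Steel mandrel with a white plaque, 140 mm long, 0.24 kg (varies), hanging upright by its collar in a hole of the block. Origin at the lower tip, z up the rod. Above the tip: flat blade 7 mm (x) by 18 mm (y), to 18 mm; round rod, 20 mm diameter, to 92 mm; brass collar, 34 mm diameter, 62 to 67 mm; then the plaque. Blade and plaque lie in one plane (yz). Tip starts 4 mm above the table.
- plaque (a point): Middle of the white porcelain plaque (blue motif, arched top), 118 mm above the mandrel's tip: the place to grip, from above, across its 12 mm thickness (x). It is 44 mm wide (y) and reaches from 90 to 140 mm above the tip. Axes as the mandrel.
- mandrel_blue: A mandrel of the same shape with a blue plaque, standing in the other hole; to be left alone. Origin at its tip.
- rack: Fixed wooden block 90 x 200 x 66 mm (x, y, z), origin at the centre of its underside. Two through holes of 23.5 mm diameter at y = -55 and +55 mm hold the mandrels.
- chuck: Fixed upright bench chuck: round green base 160 mm across, 18 mm thick; above it a knurled sleeve 72 mm across (47 to 69 mm above the table) and three steel jaws with tops at 85 mm. Origin at the centre of the base's underside, z is the chuck's axis. A white tick on the base marks its -y side. With the mandrel home its collar is 3 mm above the jaws.
- chuck_mouth (a point): Centre of the jaws' round mouth (26 to 29 mm wide when open) on the chuck's axis, level with the tops of the jaws, 85 mm above the table. Axes as the chuck.
- seat: Steel seat inside the chuck; origin on the axis, on the floor of the slot, axes as the chuck. The slot above it is 10 mm by 21 mm and 16 mm deep: mouth 42 mm, floor 26 mm above the table. The slot's long side lies near the chuck's y axis, but turned to either side by an angle of up to 0.8 rad that is not measured: find it by feel.
- sleeve (a joint): Turn of the sleeve (rad): 0 jaws fully open, growing clockwise seen from above, which closes all three jaws together by 6 mm per rad. On the 20 mm rod they close at about 0.75, firm at about 0.8 to 0.9. It starts between 0 and 0.25, is stiff (about 0.35 N m) and stays where it is left.
- bar_post (a point): Centre of the red upright post (14 mm diameter, 54 to 111 mm above the table) at the end of the sleeve's steel bar, 100 mm from the chuck's axis; this point is 100 mm above the table and moves with the sleeve.
- jaw0: One of the three steel jaws of the chuck (12 x 10 x 23 mm); origin on the axis, x points outwards to the jaw.
- jaw1: Second jaw, as jaw0.
- jaw2: Third jaw, as jaw0.
- eggcup: Small white porcelain egg cup, 60 mm high, standing on the saucer; origin under its foot.
- saucer: White porcelain saucer, 120 mm across; origin under its centre.
Mind the look-alikes: they are no part of the job. Leave any purple look-alike of the chuck alone. Leave any pink look-alike of the mandrel alone.

How it is judged:
On the way, in this order (a step that is already met when the one before it is completed fails the run):
1. the mandrel stands in the chuck with its blade fully home in the slot (z of mandrel in the frame of chuck below 0.031 m and horizontal distance between mandrel and chuck_mouth below 0.005 m and angle between mandrel's own z axis and vertical below 0.12 rad), for 0.2 s.
2. all three jaws grip the rod (contact force between each of jaw0, jaw1, jaw2 and mandrel above 2 N), for 0.2 s.
At the end, for the whole second after the job is handed in: The white-plaque mandrel stands in the chuck, its tip within 5 mm of the slot floor (31 mm or less above the chuck's underside), within 4 mm of the chuck's axis and 0.08 rad of upright, at rest, the sleeve turned past 0.7 rad and each of the three jaws pressing on the rod with more than 2 N (all of step 2 and z of mandrel in the frame of chuck below 0.031 m and horizontal distance between mandrel and chuck_mouth below 0.004 m and angle between mandrel's own z axis and vertical below 0.08 rad and linear speed of mandrel below 0.02 m/s and value of joint sleeve above 0.7 rad); the robot touches nothing.
It fails at once if the blade is forced against the seat with more than 50 N (contact force between mandrel and seat above 50 N).
It fails at once if the blue mandrel is moved more than 20 mm (distance of mandrel_blue from where it was at the start of the episode above 0.02 m).
It fails at once if the egg cup is moved more than 20 mm or tipped (distance of eggcup from where it was at the start of the episode above 0.02 m or angle between eggcup's own z axis and vertical above 0.4 rad).
It fails at once if the saucer is moved more than 20 mm (distance of saucer from where it was at the start of the episode above 0.02 m).
It also fails if it takes over 72 s, if anything falls off the work surface, if the arm or the gripper's body presses on something with over 40 N, if the wrist force passes 120 N, or if a joint passes its speed limit or range.

## Robot

A 6-joint arm with a two-finger parallel gripper is mounted at the origin on the work surface. World frame = base frame: x ahead of the robot, y to its left, z up, the work surface at z = 0. Lengths are in m, angles in rad, forces in N, time in s.
With the tool pointing down it reaches from about 0.375 to 0.9 m from the base axis. Payload 3.1 kg.
Tool frame: the origin (TCP) lies midway between the tips of the shut fingers; the grasp point (between the pads) lies 19 mm behind it; z points along the fingers, y is the line along which they close (so a half turn about z gives the same grasp; the last joint's range is limited). The gripper opens to 87 mm and grips with 3 to 60 N. Pads are 19 mm wide; open, the fingers measure 117 mm over their backs; the gripper's body (75 mm by 190 mm) begins 51 mm behind the grasp point.
Start: joints at [-0.178, 0.527, 1.433, -0, 1.181, -0.178], TCP at [0.625, 0, 0.223] pointing down, gripper open.
Joint ranges: [-3.08, 3.08], [-0.75, 2.2], [0.22, 2.44], [-1.43, 4.57], [0, 2.65], [-2.85, 2.85]. Speed limits (rad/s): [2.79, 2.79, 3.14, 3.14, 3.14, 3.14].

## Interface

Orientations are given as a unit quaternion [x, y, z, w].
In Python, from rig import robot gives the robot as it stands. The module is installed in compiled form; this text tells all that it offers.
- The arm moves only by the tool play_rows, never from a script. Its arguments are lists of equal length, an entry for each row: "gripper": the closure, from -1 (fully open) to 1 (shut); "delta_pos": the shift along the tool's x, y, z in cm, a list of three; "turn": the turn, a rotation vector about the tool's x, y, z in rad, a list of three. A call has 1 to 12 rows; each row is the pose to reach, as a shift and turn from the pose commanded when the call began, along the tool's axes at that moment; what a row does not reach only later rows make up. A row lasts 1/8 s, in which the tool goes at most 62.5 mm and 10.7 degrees, less where a joint would pass 70% of its speed; a pose out of reach is approached as far as the arm can. A call with a gripper value outside its range is refused whole. The fingers move at their own pace and stop on an object; "squeeze" is the grip in N (left out, the last holds). Time passes only in rows, so rows that repeat a pose let the fingers close. It gives the time, the measured TCP pose, the force, the opening and the grip force at its end, in the units of the state.
- robot.get_obs(): the state, without advancing time (a new reading comes with each control period).
- robot.camera(name): name is "scene" or "side" or "wrist"; returns a dict with "color" (400x640x3 uint8, red, green, blue), "vfov" (degrees; the focal length in pixels is half the picture's height over the tangent of half this angle, whatever the lens; pixels are square), "cx", "cy" (the principal point, pixels), "k1" (the pictures are not rectified: a ray, as slopes to the right and down, at radius r is drawn at 1 + k1 r^2 times it, then the intrinsics apply), "R" (3x3) and "t" (3): a world point X has camera coordinates R X + t. Camera axes: x right, y down, z forward; pixel columns grow to the right and rows downward; lengths in m; the calibration is good to about 2 mm. A picture is of the moment at which its call begins. There is no depth.
- robot.hand_in(): hands the job in; it is judged then, once.
The state is a dict: "time": time; "q": joint angles; "joint_velocities": joint speeds; "joint_torque": joint torques, N m; "position": TCP position; "tool_rot": TCP orientation; "ft_force": force on the tool from outside, world axes, zero at the start; "moment": the same for the moment, N m; "grip_width": finger opening in m; "grip_force": force on a finger pad.
Only numpy, scipy, OpenCV 4.12 (cv2) and the standard library are available. Lean on these libraries where they do the work, as an engineer would, in place of code of your own. Each camera call takes 0.05 s, during which the arm holds its last target. There are 200 camera calls.

## Working session

There is one attempt and no reset: what is moved stays moved. The work goes in short steps, Python scripts to look and compute and a tool call to move; the robot and the scene stay as the last step left them, time stands still between calls to the robot, and variables do not carry over. Pictures are saved under pics/ and viewed, at most 10 in all, crops included, and the job is handed in when it is done.

Besides the shell and the picture viewer there is one more tool, called after "Emit:" as a command line: name --argument value ..., lists and objects as JSON in quotes. play_rows: Moves the arm, as the interface text tells. Its arguments: {"type":"object","properties":{"gripper":{"type":"array","items":{"type":"number"}},"delta_pos":{"type":"array","items":{"type":"array","items":{"type":"number"}}},"turn":{"type":"array","items":{"type":"array","items":{"type":"number"}}},"squeeze":{"type":"number"}},"required":["gripper","delta_pos","turn"]}

```bash
mkdir -p pics; cat > h.py <<'E'
import numpy as np, cv2
from rig import robot
def shot(n,f):
    c=robot.camera(n); cv2.imwrite(f'pics/{f}.png',c['color'][:,:,::-1]); np.save(f'pics/{f}.npy',c,allow_pickle=True); return c
def load(f): return np.load(f'pics/{f}.npy',allow_pickle=True).item()
def K(c):
    f=200/np.tan(np.radians(c['vfov'])/2); return f
def ray(c,u,v):
    f=K(c); d=np.array([(u-c['cx'])/f,(v-c['cy'])/f]); p=d.copy()
    for _ in range(30): p=d/(1+c['k1']*(p@p))
    R=np.array(c['R']); t=np.array(c['t'])
    w=R.T@np.array([p[0],p[1],1]); return -R.T@t, w/np.linalg.norm(w)
def onz(c,u,v,z):
    o,w=ray(c,u,v); return o+w*(z-o[2])/w[2]
def tri(*L):
    A=np.zeros((3,3));b=np.zeros(3);rs=[ray(*l) for l in L]
    for o,w in rs:
        P=np.eye(3)-np.outer(w,w);A+=P;b+=P@o
    X=np.linalg.solve(A,b); return X,[np.linalg.norm((np.eye(3)-np.outer(w,w))@(X-o)) for o,w in rs]
def proj(c,X):
    x=np.array(c['R'])@np.array(X)+np.array(c['t']); p=x[:2]/x[2]; p=p*(1+c['k1']*(p@p)); return p*K(c)+[c['cx'],c['cy']]
E
python3 - <<'E'
from h import *
for n in('scene','side','wrist'):
    c=shot(n,n+'0'); print(n,c['vfov'],c['k1'],-np.array(c['R']).T@c['t'])
a=cv2.imread('pics/scene0.png');b=cv2.imread('pics/side0.png')
o=robot.get_obs();print(o)
E
```

```text
scene 55.18912538435699 -0.09067417091059186 [ 1.06963198 -0.0915263   0.86049675]
side 46.5469100658693 0.02734047733457373 [ 0.16310389 -0.84880872  0.88785266]
wrist 66.75949065124429 -0.011965903190445857 [0.62365238 0.0656743  0.38324569]
{'time': 0.15, 'q': array([-1.78520356e-01,  5.28290640e-01,  1.43361478e+00,  1.36885536e-05,
        1.18144294e+00, -1.78512588e-01]), 'joint_velocities': array([-1.99442409e-05, -1.55260587e-03, -4.09673046e-03,  2.75043110e-04,
        9.65106689e-04,  7.21987671e-04]), 'joint_torque': array([ 9.14956272e-04, -4.40429199e+01, -1.76841742e+01,  6.33679633e-02,
        5.52540855e-02, -1.06930895e-04]), 'position': array([6.24420466e-01, 1.25243884e-04, 2.21770932e-01]), 'tool_rot': array([ 7.07111096e-01,  7.07101921e-01, -4.95446989e-04, -7.24703845e-04]), 'ft_force': array([ 0.65635717, -0.10110375, -0.07180326]), 'moment': array([-0.02761515,  0.01849487,  0.0320082 ]), 'grip_force': 0.0, 'grip_width': 0.08698361868196884}
```

View pics/scene0.png

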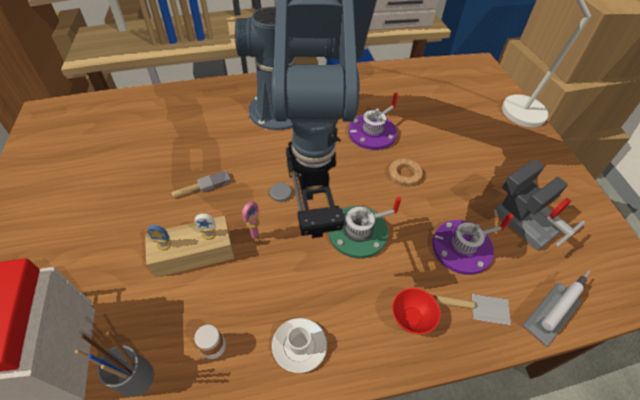

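View pics/side0.png

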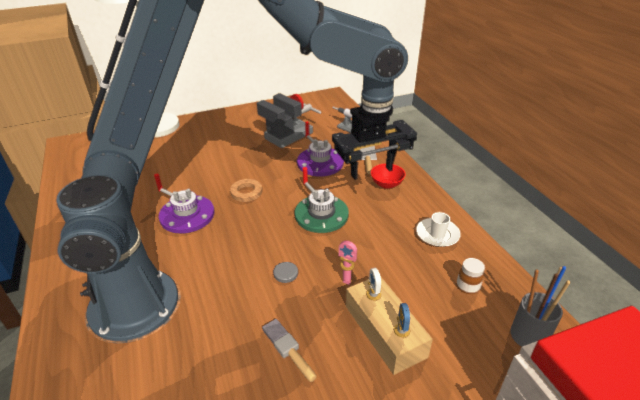

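View pics/wrist0.png

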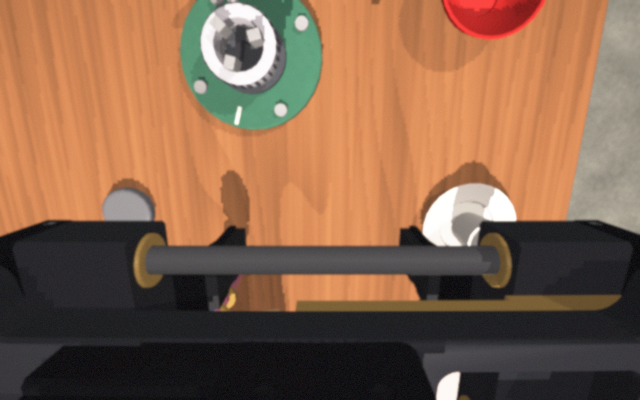

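The scene view shows the white plaque in the block at (205,225), the blue one at (157,236) and a pink look-alike standing free at (250,218). The green chuck is at (359,228), with purple look-alikes at (373,125) and (463,240). In the side view, white is at (375,282), blue at (404,318), pink at (347,260) and green at (321,207). White-in-block and green-with-tick fit the description; one enlarged crop will confirm both.

```bash
python3 - <<'E'
from h import *
a=cv2.imread('pics/scene0.png');b=cv2.imread('pics/side0.png')
def cr(i,x,y):return cv2.resize(i[y:y+75,x:x+100],(400,300),interpolation=cv2.INTER_CUBIC)
m=np.vstack([np.hstack([cr(a,140,200),cr(a,315,185)]),np.hstack([cr(b,335,260),cr(b,280,160)])])
cv2.imwrite('pics/crop.png',m)
E
```

```text
(no output)
```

View pics/crop.png

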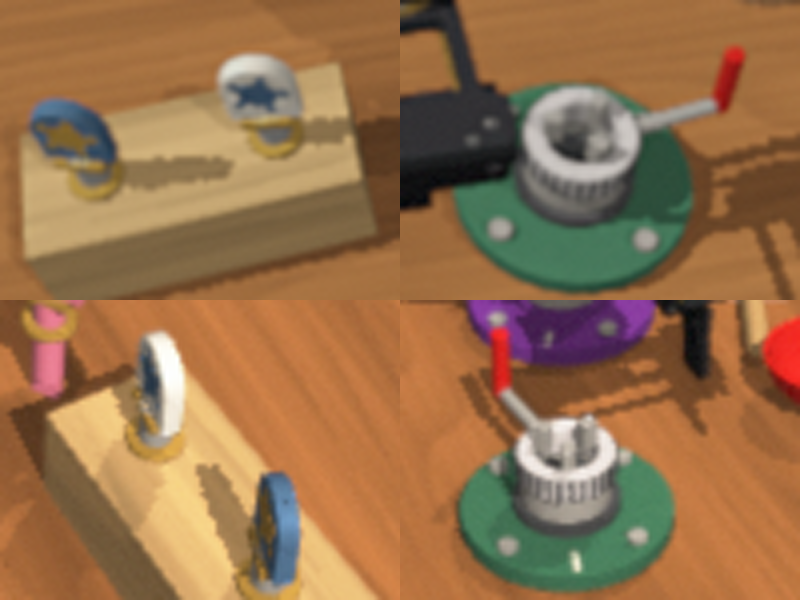

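The crop confirms the targets: the white plaque with a blue motif at scene (205,222) / side (376,281), its collar at (209,234) / (374,295), and the green chuck with a white tick. The red post's top is at scene (399,197) / side (305,167).

```bash
python3 - <<'E'
from h import *
s,d,w=load('scene0'),load('side0'),load('wrist0')
T=lambda n,p,q:print(n,*[np.round(x,4) for x in tri((s,*p),(d,*q))])
T('collar',(208.75,234.2),(373.75,295))
T('plaque',(205,222.5),(375.7,280.8))
T('posttop',(398.5,198.),(304.8,168))
T('postbot',(395.5,211),(305.5,182.5))
# green ellipse in each
for n,c in(('scene',s),('side',d),('wrist',w)):
    h=cv2.cvtColor(c['color'],cv2.COLOR_RGB2HSV); m=cv2.inRange(h,(60,80,30),(95,255,255))
    cs=max(cv2.findContours(m,0,1)[0],key=cv2.contourArea); hl=cv2.convexHull(cs)[:,0]
    P=np.array([onz(c,u,v,.018)[:2] for u,v in hl.astype(float)])
    A=np.c_[2*P,np.ones(len(P))]
    for _ in range(4):
        x=np.linalg.lstsq(A,(P**2).sum(1),rcond=None)[0]; r=np.sqrt(x[2]+x[:2]@x[:2]); e=np.hypot(*(P-x[:2]).T)-r
        k=abs(e)<max(1.5*np.median(abs(e)),.001);A,P=A[k],P[k]
    print(n,'base',x[:2].round(4),r.round(4),len(P))
print('tick',onz(w,238,115,.018),onz(d,280+575/4-100,160+262/4,.018))
for p in [(22,138),(340,62),(378,232),(25,257)]: print('rack',onz(s,140+p[0]/4,200+p[1]/4,.066))
for p in [(220,85),(300,95),(217,120)]: print('pl',onz(s,140+p[0]/4,200+p[1]/4,.12))
E
```

```text
collar [ 0.5232 -0.2393  0.0645] [0.0013 0.0013]
plaque [ 0.5232 -0.2393  0.1132] [0.0028 0.0028]
posttop [0.5306 0.2397 0.1095] [0.0019 0.0019]
postbot [0.5317 0.2417 0.0547] [0.0022 0.0022]
scene base [0.5492 0.139 ] 0.0782 15
side base [0.5394 0.1263] 0.0799 13
wrist base [0.5439 0.1403] 0.0775 44
tick [0.52539045 0.07743078 0.018     ] [0.52596356 0.07261232 0.018     ]
rack [ 0.49678996 -0.39470427  0.066     ]
rack [ 0.47330536 -0.19559132  0.066     ]
rack [ 0.60130931 -0.17982381  0.066     ]
rack [ 0.58247716 -0.38710326  0.066     ]
pl [ 0.51810567 -0.25944574  0.12      ]
pl [ 0.53360993 -0.21289916  0.12      ]
pl [ 0.54283682 -0.26127328  0.12      ]
```

Emit:
play_rows --gripper '[-1,-1,-1,-1]' --delta_pos '[[4,-4,-3],[7.5,-8,-5],[7.5,-8,-5],[7.5,-8,-5]]' --turn '[[0,0,0],[0,0,0],[0,0,0],[0,0,0]]'

```text
time: 0.65
position: [0.5454, 0.0749, 0.2726]
tool_rot: [0.707, 0.707, 0.0, 0.001]
ft_force: [0.6, -0.5, 0.3]
grip_width: 0.0873
grip_force: 0.0
```

```bash
python3 -c "
from h import *
shot('wrist','wc')"
```

Emit:
play_rows --gripper '[-1,-1,-1,-1,-1,-1,-1,-1]' --delta_pos '[[-6,-0.4,0],[-12,-0.8,0],[-18,-1.2,0],[-24,-1.5,0],[-30,-1.8,0],[-36,-2,0],[-37.5,-2,0],[-37.5,-2,0]]' --turn '[[0,0,0],[0,0,0],[0,0,0],[0,0,0],[0,0,0],[0,0,0],[0,0,0],[0,0,0]]'

```text
time: 1.7
position: [0.5246, -0.3014, 0.2713]
tool_rot: [0.708, 0.706, 0.0, -0.001]
ft_force: [-0.4, 0.7, 0.8]
grip_width: 0.0869
grip_force: 0.0
```

```bash
python3 -c "
from h import *
shot('wrist','wm')
m=np.hstack([cv2.imread('pics/wc.png'),cv2.imread('pics/wm.png')])
m=np.vstack([cv2.resize(cv2.imread('pics/'+n+'.png')[0:300],(640,300)) for n in('wc','wm')])
cv2.imwrite('pics/cm.png',m)"
```

```text
(no output)
```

View pics/cm.png

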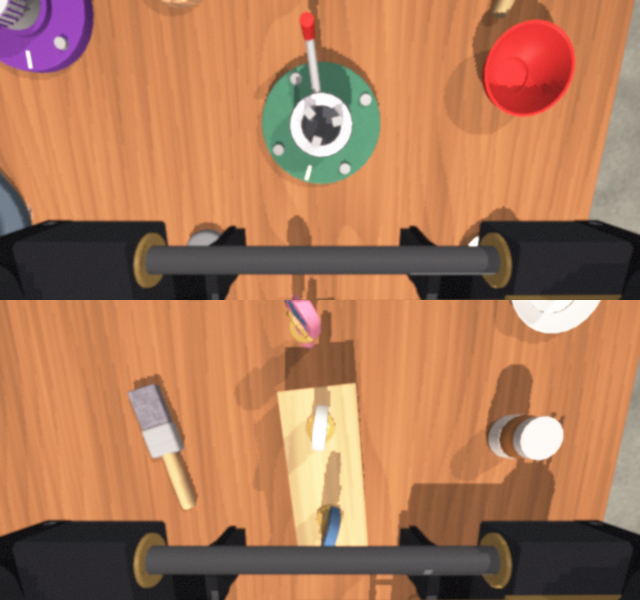

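The upper view shows the chuck at (321,124), its tick at (308,172) and the post at (308,28), 12 o'clock. The lower view shows the white plaque from about (322,105) to (318,150), nearly along world y. Blue is at (332,227).

```bash
python3 - <<'E'
from h import *
c=load('wm'); s,d=load('scene0'),load('side0')
im=c['color'][90:165,295:345]
h=cv2.cvtColor(im,cv2.COLOR_RGB2HSV); m=cv2.inRange(h,(0,0,120),(179,60,255))
n,l,st,ce=cv2.connectedComponentsWithStats(m); i=1+np.argmax(st[1:,4]); print(st[i],ce[i]+[295,90])
cs=max(cv2.findContours((l==i).astype(np.uint8),0,1)[0],key=cv2.contourArea)
r=cv2.minAreaRect(cs); bx=cv2.boxPoints(r)+[295,90]; print(r,bx.round(1))
for z in(.144,.122): print(z,[onz(c,u,v,z)[:2].round(4) for u,v in bx])
b=cv2.fitLine(cs,2,0,.01,.01).ravel()
p=np.array([onz(c,b[2]+295+k*b[0],b[3]+90+k*b[1],.125)[:2] for k in(-15,15)]);print('yaw of plaque dir',p, np.arctan2(*(p[1]-p[0])))
print('proj of collar est',proj(c,[.5232,-.2393,.0685]),proj(c,[.5232,-.2393,.118]))
# rack mask
# brass collar mask
m=cv2.inRange(h,(15,140,90),(30,255,255));ys,xs=np.nonzero(m);print('brass',len(xs),xs.min()+295,xs.max()+295,ys.min()+90,ys.max()+90)
# chuck
c=load('wc');H=cv2.cvtColor(c['color'],cv2.COLOR_RGB2HSV)
def circ(m,z):
    cs=max(cv2.findContours(m,0,1)[0],key=cv2.contourArea); hl=cv2.convexHull(cs)[:,0]
    P=np.array([onz(c,u,v,z)[:2] for u,v in hl.astype(float)]);A=np.c_[2*P,np.ones(len(P))]
    for _ in range(4):
        x=np.linalg.lstsq(A,(P**2).sum(1),rcond=None)[0]; r=np.sqrt(x[2]+x[:2]@x[:2]); e=np.hypot(*(P-x[:2]).T)-r
        k=abs(e)<max(2*np.median(abs(e)),.001);A,P=A[k],P[k]
    return x[:2].round(4),r.round(4),len(P)
M=cv2.inRange(H,(60,80,30),(95,255,255));print('green',circ(M,.018))
W=cv2.inRange(H,(0,0,150),(179,40,255));W2=np.zeros_like(W);W2[80:170,280:365]=W[80:170,280:365]
n,l,st,ce=cv2.connectedComponentsWithStats(W2);i=1+np.argmax(st[1:,4]);print(st[i]);print('sleeve',circ((l==i).astype(np.uint8),.069))
R=cv2.inRange(H,(0,150,80),(8,255,255))|cv2.inRange(H,(172,150,80),(179,255,255));R[:,:280]=0;R[:,340:]=0;R[60:]=0
ys,xs=np.nonzero(R);print('red',xs.min(),xs.max(),ys.min(),ys.max());
print('post tri',tri((c,306,18),(s,398.5,198.),(d,304.8,168)))
print('tick',onz(c,308,172,.018))
E
```

```text
[ 17  15  17  47 613] [319.52039152 128.14029364]
((24.990001678466797, 38.06999969482422), (14.9906644821167, 46.24478530883789), 8.130102157592773) [[309.3 149.9]
 [315.8 104.1]
 [330.7 106.2]
 [324.1 152. ]]
0.144 [array([ 0.5115, -0.2582]), array([ 0.5181, -0.217 ]), array([ 0.5316, -0.2189]), array([ 0.5255, -0.2602])]
0.122 [array([ 0.5106, -0.2599]), array([ 0.5176, -0.2155]), array([ 0.5321, -0.2176]), array([ 0.5256, -0.2621])]
yaw of plaque dir [[ 0.51959625 -0.25277285]
 [ 0.52258623 -0.22407171]] 0.10380191626149143
proj of collar est [321.77113661 128.53037666] [321.66847455 128.9761781 ]
brass 48 307 312 117 134
green (array([0.5427, 0.1411]), np.float64(0.077), 48)
[ 289   80   64   77 2283]
sleeve (array([0.5428, 0.1407]), np.float64(0.0368), 22)
red 299 315 11 39
post tri (array([0.52998356, 0.24024504, 0.10912644]), [np.float64(0.0010450882082161763), np.float64(0.0014578051129037395), np.float64(0.0024054562826189025)])
tick [0.52515451 0.07758986 0.018     ]
```

Emit:
play_rows --gripper '[-1,-1,-1,-1,-1,-1,-1,-1]' --delta_pos '[[6.2,-0.25,0],[6.2,-0.25,3],[6.2,-0.25,7],[6.2,-0.25,11],[6.2,-0.25,14],[6.2,-0.25,16],[6.2,-0.25,16.8],[6.2,-0.25,16.8]]' --turn '[[0,0,0.13],[0,0,0.13],[0,0,0.13],[0,0,0.13],[0,0,0.13],[0,0,0.13],[0,0,0.13],[0,0,0.13]]'

```text
time: 2.75
position: [0.5225, -0.2367, 0.1045]
tool_rot: [0.751, 0.66, -0.0, -0.0]
ft_force: [0.1, 0.3, 0.4]
grip_width: 0.0869
grip_force: 0.0
```

Emit:
play_rows --gripper '[1,1,1,1,1,1]' --delta_pos '[[0,0,0],[0,0,0],[0,0,0],[0,0,0],[0,0,0],[0,0,0]]' --turn '[[0,0,0],[0,0,0],[0,0,0],[0,0,0],[0,0,0],[0,0,0]]' --squeeze 30

```text
time: 3.5
position: [0.5224, -0.238, 0.1045]
tool_rot: [0.752, 0.66, -0.0, -0.0]
ft_force: [-0.1, 0.1, -0.0]
grip_width: 0.0349
grip_force: 0.0
```

Emit:
play_rows --gripper '[1,1,1,1,1]' --delta_pos '[[0,0,0],[0,0,0],[0,0,0],[0,0,0],[0,0,0]]' --turn '[[0,0,0],[0,0,0],[0,0,0],[0,0,0],[0,0,0]]'

```text
time: 4.12
position: [0.5224, -0.2379, 0.1044]
tool_rot: [0.752, 0.66, -0.0, -0.0]
ft_force: [-0.0, 0.1, 0.6]
grip_width: 0.0115
grip_force: 30.0
```

Emit:
play_rows --gripper '[1,1,1,1,1,1]' --delta_pos '[[0,0,-2],[0,0,-6],[0,0,-10],[0,0,-14],[0,0,-17],[0,0,-17]]' --turn '[[0,0,0],[0,0,0],[0,0,0],[0,0,0],[0,0,0],[0,0,0]]'

```text
time: 4.88
position: [0.5237, -0.2387, 0.2767]
tool_rot: [0.752, 0.66, 0.001, 0.003]
ft_force: [0.7, 0.7, -2.8]
grip_width: 0.0116
grip_force: 30.0
```

Emit:
play_rows --gripper '[1,1,1,1,1,1,1,1,1,1,1,1]' --delta_pos '[[3,-0.2,0],[7,-0.5,0],[11,-0.8,0],[15,-1.1,0],[19,-1.5,0],[23,-1.8,0],[27,-2.1,0],[31,-2.4,0],[34.5,-2.6,0],[37,-2.8,0],[37.9,-2.9,0],[37.9,-2.9,0]]' --turn '[[0,0,0],[0,0,0],[0,0,0],[0,0,-0.1],[0,0,-0.2],[0,0,-0.3],[0,0,-0.4],[0,0,-0.5],[0,0,-0.6],[0,0,-0.7],[0,0,-0.7],[0,0,-0.7]]'

```text
time: 6.38
position: [0.5421, 0.1416, 0.2732]
tool_rot: [0.48, 0.877, -0.001, -0.001]
ft_force: [0.1, -0.6, -2.4]
grip_width: 0.0118
grip_force: 30.0
```

```bash
python3 - <<'E'
from h import *
o=robot.get_obs();print(o['position'],o['tool_rot'],o['q'],o['ft_force'])
a=shot('scene','s1');b=shot('side','d1')
p=o['position'].copy();p[2]-=.03
L=[]
for c in(a,b):
    u,v=proj(c,p).astype(int);print(u,v);L.append(cv2.resize(cv2.cvtColor(c['color'],cv2.COLOR_RGB2BGR)[v-50:v+100,u-50:u+50],(400,600),interpolation=cv2.INTER_CUBIC))
cv2.imwrite('pics/in.png',np.hstack(L))
E
```

```text
[0.5420837  0.14155275 0.27321134] [ 0.47997724  0.87727997 -0.00089924 -0.00095   ] [ 5.62724563e-02  3.84396677e-01  1.53373464e+00 -5.55131790e-04
  1.22602489e+00 -5.13077103e-01] [ 0.14816699 -0.55606856 -2.44282423]
368 171
319 144
```

View pics/in.png

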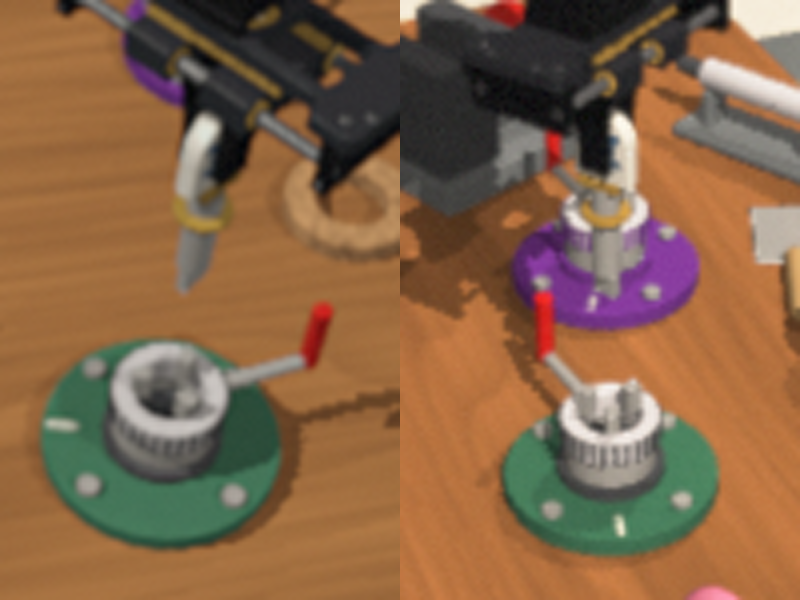

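The mandrel hangs upright in the grip over the green chuck: collar at about (369,173) scene / (320,144) side. I'll triangulate it against the sleeve ring in these same two views.

```bash
python3 - <<'E'
from h import *
a,b=load('s1'),load('d1')
S=lambda x,y:(a,318+x/4,121+y/4); D=lambda x,y:(b,269+(x-400)/4,94+y/4)
for n,p,q in(('collar',(203,210),(606,202)),('tip',(186,288),(606,292)),('rodmid',(196,250),(607,245)),('ring',(168,387),(610,412)),('posttop',(320,306),(543,294))):
    print(n,*[np.round(x,4) for x in tri(S(*p),D(*q))])
for n,c in(('a',a),('b',b)):
    u,v=proj(c,[.5428,.141,.069]);print(n,u,v, proj(c,[.5421,.1416,.273-.036]),proj(c,[.5421,.1416,.173]))
E
```

```text
collar [0.5454 0.1414 0.2403] [0.0008 0.0008]
tip [0.5439 0.1405 0.1701] [0.0002 0.0002]
rodmid [0.5457 0.1415 0.2067] [0.0006 0.0006]
ring [0.5444 0.14   0.068 ] [0.0019 0.0019]
posttop [0.5302 0.2382 0.1119] [0.0015 0.0015]
a 359.8552966613546 217.57863033912318 [368.43559587 173.07914967] [364.94693388 191.47913105]
b 320.3639305808926 196.18044430049287 [319.5497813  146.01988182] [319.75446974 166.08301403]
```

Emit:
play_rows --gripper '[1,1,1,1,1,1,1,1,1,1]' --delta_pos '[[-0.07,-0.04,3],[-0.07,-0.04,6],[-0.07,-0.04,7.5],[-0.07,-0.04,8.5],[-0.07,-0.04,9.3],[-0.07,-0.04,10.1],[-0.07,-0.04,10.9],[-0.07,-0.04,11.7],[-0.07,-0.04,12.3],[-0.07,-0.04,12.3]]' --turn '[[0,0,0],[0,0,0],[0,0,0],[0,0,0],[0,0,0],[0,0,0],[0,0,0],[0,0,0],[0,0,0],[0,0,0]]'

```text
time: 7.72
position: [0.5425, 0.1408, 0.151]
tool_rot: [0.48, 0.877, -0.0, -0.0]
ft_force: [0.8, 0.5, -2.7]
grip_width: 0.0117
grip_force: 30.0
```

No contact yet and no side force. I'll feel downward gently.

Emit:
play_rows --gripper '[1,1,1,1,1]' --delta_pos '[[0,0,0.3],[0,0,0.5],[0,0,0.7],[0,0,0.9],[0,0,0.9]]' --turn '[[0,0,0],[0,0,0],[0,0,0],[0,0,0],[0,0,0]]'

```text
time: 8.35
position: [0.5429, 0.1408, 0.1425]
tool_rot: [0.48, 0.877, 0.0, 0.0]
ft_force: [0.4, 0.5, -3.0]
grip_width: 0.0119
grip_force: 30.0
```

Emit:
play_rows --gripper '[1,1,1]' --delta_pos '[[0,0,0.1],[0,0,0.15],[0,0,0.15]]' --turn '[[0,0,0],[0,0,0],[0,0,0]]'

```text
time: 8.72
position: [0.5431, 0.1408, 0.1422]
tool_rot: [0.48, 0.877, 0.0, 0.0]
ft_force: [-1.9, -0.2, 6.2]
grip_width: 0.0121
grip_force: 30.0
```

Emit:
play_rows --gripper '[1,1,1,1,1]' --delta_pos '[[0,0,0],[0,0,0],[0,0,0],[0,0,0],[0,0,0]]' --turn '[[0,0,0.05],[0,0,0.1],[0,0,0.15],[0,0,0.2],[0,0,0.2]]'

```text
time: 9.35
position: [0.5437, 0.1408, 0.1421]
tool_rot: [0.565, 0.825, 0.001, 0.001]
ft_force: [-0.5, 0.3, 6.2]
grip_width: 0.0117
grip_force: 30.0
```

Emit:
play_rows --gripper '[1,1,1,1,1]' --delta_pos '[[0,0,0],[0,0,0],[0,0,0],[0,0,0],[0,0,0]]' --turn '[[0,0,0.05],[0,0,0.1],[0,0,0.15],[0,0,0.2],[0,0,0.2]]'

```text
time: 9.98
position: [0.5441, 0.1409, 0.1418]
tool_rot: [0.644, 0.765, 0.001, 0.001]
ft_force: [0.2, 0.5, 4.8]
grip_width: 0.0119
grip_force: 30.0
```

Emit:
play_rows --gripper '[1,1,1,1,1,1]' --delta_pos '[[0.03,-0.15,0],[0.03,-0.15,0.03],[0.03,-0.15,0.03],[0.03,-0.15,0.03],[0.03,-0.15,0.03],[0.03,-0.15,0.03]]' --turn '[[0,0,0],[0,0,0.05],[0,0,0.1],[0,0,0.15],[0,0,0.2],[0,0,0.2]]'

```text
time: 10.72
position: [0.5421, 0.1404, 0.1413]
tool_rot: [0.717, 0.697, 0.0, 0.001]
ft_force: [0.9, -1.8, 5.9]
grip_width: 0.0117
grip_force: 30.0
```

Emit:
play_rows --gripper '[1,1,1,1,1]' --delta_pos '[[0,0,0],[0,0,0],[0,0,0],[0,0,0],[0,0,0]]' --turn '[[0,0,0.05],[0,0,0.1],[0,0,0.15],[0,0,0.2],[0,0,0.2]]'

```text
time: 11.35
position: [0.5419, 0.1404, 0.1402]
tool_rot: [0.783, 0.622, 0.0, 0.001]
ft_force: [3.0, -1.2, -1.6]
grip_width: 0.0122
grip_force: 30.0
```

The force dropped, so the blade may be entering the slot. I'll go down a little to check.

Emit:
play_rows --gripper '[1,1,1]' --delta_pos '[[0,0,0.1],[0,0,0.2],[0,0,0.2]]' --turn '[[0,0,0],[0,0,0],[0,0,0]]'

```text
time: 11.72
position: [0.5419, 0.1408, 0.1387]
tool_rot: [0.783, 0.621, 0.0, 0.0]
ft_force: [3.4, -0.3, -2.0]
grip_width: 0.0118
grip_force: 30.0
```

Emit:
play_rows --gripper '[1,1,1,1]' --delta_pos '[[0,0.05,0],[0,0.05,0.2],[0,0.05,0.4],[0,0.05,0.4]]' --turn '[[0,0,0.03],[0,0,0.03],[0,0,0.03],[0,0,0.03]]'

```text
time: 12.22
position: [0.5422, 0.1408, 0.1347]
tool_rot: [0.793, 0.609, 0.0, 0.0]
ft_force: [3.8, -0.7, -1.5]
grip_width: 0.0118
grip_force: 30.0
```

```bash
python3 -c "
from h import *
o=robot.get_obs();print(o['moment'],o['ft_force'],o['position'])"
```

```text
[-0.15089252 -1.09221503  0.06374648] [ 3.81813564 -0.65201952 -1.54939107] [0.54220777 0.1407607  0.13467201]
```

Emit:
play_rows --gripper '[1,1,1,1,1,1]' --delta_pos '[[0,0.06,0.2],[0,0.06,0.4],[0,0.06,0.6],[0,0.06,0.75],[0,0.06,0.85],[0,0.06,0.85]]' --turn '[[0,0,0],[0,0,0],[0,0,0],[0,0,0],[0,0,0],[0,0,0]]'

```text
time: 12.98
position: [0.5425, 0.1405, 0.1264]
tool_rot: [0.793, 0.609, 0.0, 0.0]
ft_force: [2.9, 0.5, 1.2]
grip_width: 0.0118
grip_force: 30.0
```

Emit:
play_rows --gripper '[1,1,1]' --delta_pos '[[0,0.04,0.05],[0,0.04,0.1],[0,0.04,0.1]]' --turn '[[0,0,0],[0,0,0],[0,0,0]]'

```text
time: 13.35
position: [0.5426, 0.1406, 0.1263]
tool_rot: [0.793, 0.609, -0.0, -0.0]
ft_force: [0.7, -1.7, 7.7]
grip_width: 0.0118
grip_force: 30.0
```

The blade is home: the floor is felt with the tip at about 26 mm. Now I'll release and rise.

Emit:
play_rows --gripper '[-0.6,-0.6,-0.6,-0.6,-0.6,-0.6,-0.6,-0.6]' --delta_pos '[[0,0,-0.08],[0,0,-0.08],[0,0,-0.08],[0,0,-0.08],[0,0,-2],[0,0,-4.5],[0,0,-7],[0,0,-7]]' --turn '[[0,0,0],[0,0,0],[0,0,0],[0,0,0],[0,0,0],[0,0,0],[0,0,0],[0,0,0]]'

```text
time: 14.35
position: [0.5441, 0.1406, 0.1969]
tool_rot: [0.793, 0.609, 0.002, 0.001]
ft_force: [0.9, 0.1, 0.2]
grip_width: 0.0692
grip_force: 0.0
```

```bash
python3 - <<'E'
from h import *
a=shot('scene','s2');b=shot('side','d2');c=shot('wrist','w2')
L=[]
for c,w in((a,1),(b,1)):
    u,v=proj(c,[.543,.16,.1]).astype(int);print(u-50,v-75);L.append(cv2.resize(cv2.cvtColor(c['color'],cv2.COLOR_RGB2BGR)[v-75:v+75,u-50:u+50],(400,600),interpolation=cv2.INTER_CUBIC))
cv2.imwrite('pics/rel.png',np.hstack(L)); o=robot.get_obs();print(o['position'],o['tool_rot'])
E
```

```text
318 134
267 108
[0.54195293 0.14038853 0.19423591] [ 7.92818871e-01  6.09456383e-01 -8.84164474e-04 -6.10188193e-04]
```

View pics/rel.png

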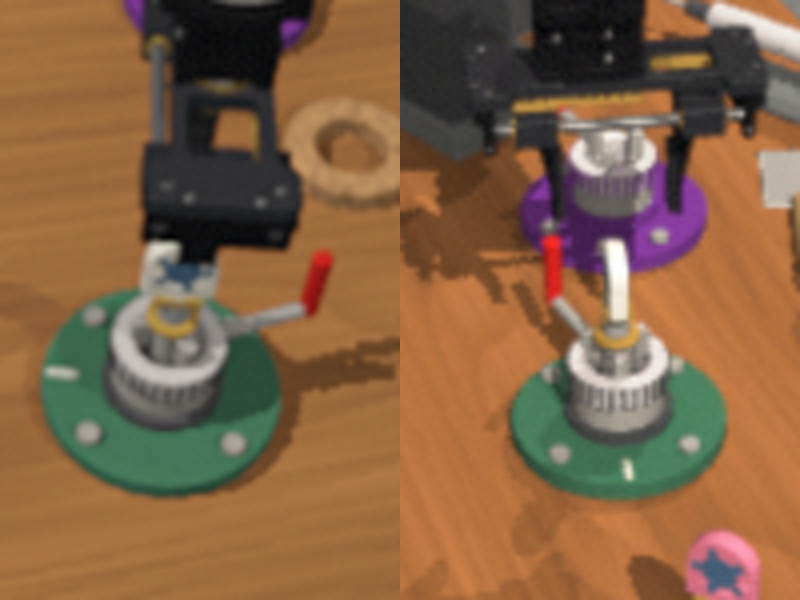

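The mandrel stands upright on its own with the collar just above the jaws. The post is unmoved, with its top at scene (398,198) / side (305,168). I'll grip the post next.

Emit:
play_rows --gripper '[-0.6,-0.6,-0.6,-0.6,-0.6,-0.6,-0.6,-0.6,-0.6,-0.6]' --delta_pos '[[4.5,-1.8,0],[9.3,-3.7,0],[9.3,-3.7,0],[9.3,-3.7,2],[9.3,-3.7,4],[9.3,-3.7,6],[9.3,-3.7,8],[9.3,-3.7,10],[9.3,-3.7,11.1],[9.3,-3.7,11.1]]' --turn '[[0,0,-0.15],[0,0,-0.3],[0,0,-0.38],[0,0,-0.38],[0,0,-0.38],[0,0,-0.38],[0,0,-0.38],[0,0,-0.38],[0,0,-0.38],[0,0,-0.38]]'

```text
time: 15.75
position: [0.5299, 0.2395, 0.0828]
tool_rot: [0.663, 0.748, -0.001, -0.001]
ft_force: [-1.2, -0.3, 0.3]
grip_width: 0.0696
grip_force: 0.0
```

Emit:
play_rows --gripper '[1,1,1,1,1,1,1,1]' --delta_pos '[[0,0,0],[0,0,0],[0,0,0],[0,0,0],[0,0,0],[0,0,0],[0,0,0],[0,0,0]]' --turn '[[0,0,0],[0,0,0],[0,0,0],[0,0,0],[0,0,0],[0,0,0],[0,0,0],[0,0,0]]' --squeeze 30

```text
time: 16.75
position: [0.5306, 0.2398, 0.0842]
tool_rot: [0.663, 0.748, -0.0, -0.0]
ft_force: [-1.5, 0.2, 1.5]
grip_width: 0.0132
grip_force: 30.0
```

Emit:
play_rows --gripper '[1,1,1,1,1,1]' --delta_pos '[[-0.01,0.5,0],[-0.05,1.0,0],[-0.2,1.99,0],[-0.45,2.96,0],[-0.79,3.89,0],[-0.79,3.89,0]]' --turn '[[0,0,0.05],[0,0,0.1],[0,0,0.2],[0,0,0.3],[0,0,0.4],[0,0,0.4]]'

```text
time: 17.5
position: [0.571, 0.2368, 0.0842]
tool_rot: [0.799, 0.602, 0.0, 0.0]
ft_force: [0.5, 1.2, 0.7]
grip_width: 0.0133
grip_force: 30.0
```

Emit:
play_rows --gripper '[1,1,1,1,1]' --delta_pos '[[-0.01,0.5,0],[-0.05,1.0,0],[-0.11,1.49,0],[-0.2,1.99,0],[-0.2,1.99,0]]' --turn '[[0,0,0.05],[0,0,0.1],[0,0,0.15],[0,0,0.2],[0,0,0.2]]'

```text
time: 18.12
position: [0.5878, 0.2303, 0.0843]
tool_rot: [0.855, 0.519, -0.0, -0.001]
ft_force: [-3.0, 4.7, 2.8]
grip_width: 0.0134
grip_force: 30.0
```

Emit:
play_rows --gripper '[1,1,1]' --delta_pos '[[-0.01,0.5,0],[-0.05,1.0,0],[-0.05,1.0,0]]' --turn '[[0,0,0.05],[0,0,0.1],[0,0,0.1]]'

```text
time: 18.5
position: [0.5947, 0.2266, 0.0842]
tool_rot: [0.879, 0.476, -0.002, -0.003]
ft_force: [-5.2, 7.7, 4.7]
grip_width: 0.013
grip_force: 30.0
```

Emit:
play_rows --gripper '[1,1,1]' --delta_pos '[[-0.01,0.5,0],[-0.05,1.0,0],[-0.05,1.0,0]]' --turn '[[0,0,0.05],[0,0,0.1],[0,0,0.1]]' --squeeze 45

```text
time: 18.88
position: [0.6006, 0.2225, 0.0842]
tool_rot: [0.902, 0.431, -0.003, -0.005]
ft_force: [-9.7, 11.9, 6.4]
grip_width: 0.0132
grip_force: 45.0
```

Emit:
play_rows --gripper '[1,1,1]' --delta_pos '[[-0.01,0.5,0],[-0.03,0.8,0],[-0.03,0.8,0]]' --turn '[[0,0,0.05],[0,0,0.08],[0,0,0.08]]'

```text
time: 19.25
position: [0.6044, 0.2194, 0.0842]
tool_rot: [0.919, 0.395, -0.004, -0.007]
ft_force: [-13.4, 16.5, 8.6]
grip_width: 0.0129
grip_force: 45.1
```

Emit:
play_rows --gripper '[1,1,-0.6,-0.6,-0.6,-0.6,-0.6,-0.6]' --delta_pos '[[0,-0.2,0],[0,-0.4,0],[0,-0.4,0],[0,-0.4,0],[0,-0.4,0],[0,-0.4,0],[0,-0.4,0],[0,-0.4,0]]' --turn '[[0,0,0],[0,0,0],[0,0,0],[0,0,0],[0,0,0],[0,0,0],[0,0,0],[0,0,0]]'

```text
time: 20.25
position: [0.609, 0.2156, 0.084]
tool_rot: [0.919, 0.395, 0.0, 0.0]
ft_force: [-0.4, -0.0, 0.1]
grip_width: 0.0644
grip_force: 0.3
```

Emit:
play_rows --gripper '[-0.6,-0.6,-0.6,-0.6,-0.6,-0.6,-0.6,-0.6,-0.6]' --delta_pos '[[0,0,-2],[0,0,-5],[0,0,-9],[0,0,-13],[4,0,-13],[8,0,-13],[12,0,-13],[12,0,-13],[12,0,-13]]' --turn '[[0,0,0],[0,0,0],[0,0,0],[0,0,0],[0,0,0],[0,0,0],[0,0,0],[0,0,0],[0,0,0]]'

```text
time: 21.38
position: [0.6917, 0.3021, 0.2139]
tool_rot: [0.919, 0.394, -0.0, 0.0]
ft_force: [-0.2, 0.0, -0.5]
grip_width: 0.0697
grip_force: 0.0
```

```bash
python3 - <<'E'
from h import *
a=shot('scene','s3');b=shot('side','d3')
L=[]
for c in(a,b):
    u,v=proj(c,[.555,.165,.1]).astype(int);print(u-50,v-75);L.append(cv2.resize(cv2.cvtColor(c['color'],cv2.COLOR_RGB2BGR)[v-75:v+75,u-50:u+50],(400,600),interpolation=cv2.INTER_CUBIC))
cv2.imwrite('pics/fin.png',np.hstack(L)); o=robot.get_obs();print(o['position'],o['ft_force'])
X=[proj(a,[.6044,.2194,.111]),proj(b,[.6044,.2194,.111])];print(X)
E
```

```text
321 137
271 106
[0.69133989 0.30169703 0.2143193 ] [ 0.01321942  0.38095396 -0.34804522]
[array([400.00104681, 223.30552551]), array([329.9337055 , 165.41354816])]
```

View pics/fin.png

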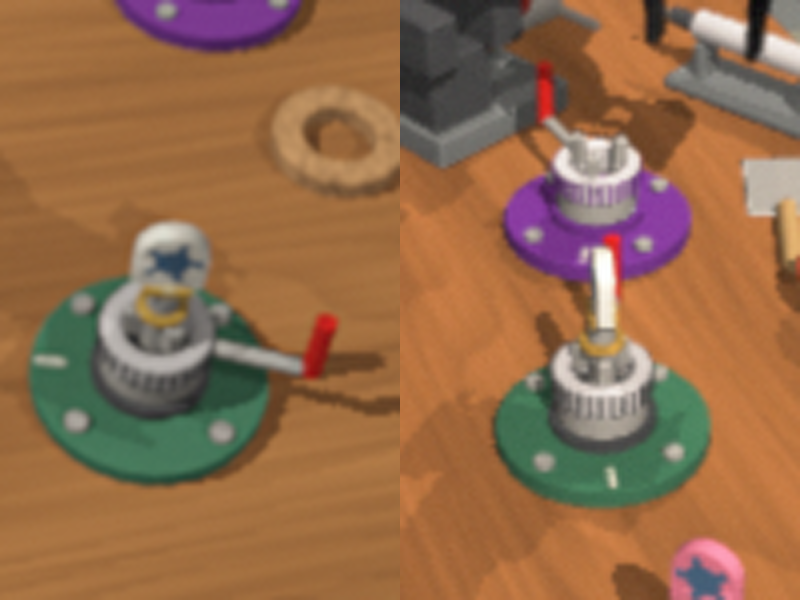

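```bash
python3 - <<'E'
from h import *
a,b=load('s3'),load('d3')
def red(c,box):
    x0,x1,y0,y1=box;H=cv2.cvtColor(c['color'],cv2.COLOR_RGB2HSV)[y0:y1,x0:x1]
    R=cv2.inRange(H,(0,150,80),(8,255,255))|cv2.inRange(H,(172,150,80),(179,255,255));ys,xs=np.nonzero(R)
    return xs.min()+x0,xs.max()+x0,ys.min()+y0,ys.max()+y0
print(red(a,(380,415,205,245)),red(b,(315,335,155,185)))
print(red(load('s2'),(380,415,185,225)),red(load('d2'),(295,315,160,195)))
C=np.array([.5428,.1408])
for n,p,q in(('now',(402,217),(324.3,165.5)),('before',(398.5,198),(304.8,168))):
    X,e=tri((a,*p),(b,*q));print(n,X.round(4),np.round(e,4),np.arctan2(*(X[:2]-C)[::-1]))
for d in(.55,.6,.65,.7,.75,.8):
    t=np.radians(97)-d;P=[*(C+.1*np.array([np.cos(t),np.sin(t)])),.111];print(d,proj(a,P).round(1),proj(b,P).round(1))
t=np.radians(97);P=[*(C+.1*np.array([np.cos(t),np.sin(t)])),.111];print(0,proj(a,P).round(1),proj(b,P).round(1))
E
```

```text
(np.int64(397), np.int64(405), np.int64(215), np.int64(231)) (np.int64(322), np.int64(326), np.int64(165), np.int64(179))
(np.int64(393), np.int64(400), np.int64(196), np.int64(212)) (np.int64(302), np.int64(307), np.int64(167), np.int64(184))
now [0.5887 0.2289 0.1103] [0.0018 0.0018] 1.0903304692947915
before [0.5306 0.2397 0.1095] [0.0019 0.0019] 1.6937893402636393
0.55 [402.2 215.8] [322.1 164.7]
0.6 [401.9 217.4] [323.8 164.7]
0.65 [401.6 219. ] [325.5 164.9]
0.7 [401.1 220.6] [327.1 165. ]
0.75 [400.5 222.2] [328.8 165.2]
0.8 [399.9 223.7] [330.4 165.5]
0 [398.4 198.2] [304.3 167. ]
```

The mandrel is upright with its collar low. The post sits about 0.60 rad past its start, having sprung back from 0.79. To be sure the clamp is firm, I'll regrip it, tighten again and ease off slowly.

Emit:
play_rows --gripper '[-0.6,-0.6,-0.6,-0.6,-0.6,-0.6,-0.6,-0.6,-0.6,-0.6]' --delta_pos '[[-5,-1,0],[-10,-2,0],[-12.3,-2.4,0],[-12.3,-2.4,2],[-12.3,-2.4,5],[-12.3,-2.4,8],[-12.3,-2.4,10],[-12.3,-2.4,12],[-12.3,-2.4,13],[-12.3,-2.4,13]]' --turn '[[0,0,-0.1],[0,0,-0.2],[0,0,-0.28],[0,0,-0.28],[0,0,-0.28],[0,0,-0.28],[0,0,-0.28],[0,0,-0.28],[0,0,-0.28],[0,0,-0.28]]'

```text
time: 22.72
position: [0.5891, 0.2296, 0.0841]
tool_rot: [0.855, 0.519, -0.0, -0.0]
ft_force: [0.7, 0.3, -0.7]
grip_width: 0.0697
grip_force: 0.0
```

Emit:
play_rows --gripper '[1,1,1,1,1,1,1,1]' --delta_pos '[[0,0,0],[0,0,0],[0,0,0],[0,0,0],[0,0,0],[0,0,0],[0,0,0],[0,0,0]]' --turn '[[0,0,0],[0,0,0],[0,0,0],[0,0,0],[0,0,0],[0,0,0],[0,0,0],[0,0,0]]' --squeeze 45

```text
time: 23.72
position: [0.5878, 0.231, 0.0841]
tool_rot: [0.855, 0.519, -0.001, -0.001]
ft_force: [-2.9, 3.3, 3.5]
grip_width: 0.0127
grip_force: 45.0
```

Emit:
play_rows --gripper '[1,1,1]' --delta_pos '[[0,0.3,0],[-0.01,0.5,0],[-0.01,0.5,0]]' --turn '[[0,0,0.03],[0,0,0.05],[0,0,0.05]]'

```text
time: 24.1
position: [0.5911, 0.2293, 0.0841]
tool_rot: [0.868, 0.497, -0.002, -0.002]
ft_force: [-5.9, 5.4, 4.0]
grip_width: 0.0126
grip_force: 45.0
```

Emit:
play_rows --gripper '[1,1,1,1]' --delta_pos '[[-0.01,0.5,0],[-0.05,1.0,0],[-0.11,1.5,0],[-0.11,1.5,0]]' --turn '[[0,0,0.05],[0,0,0.1],[0,0,0.15],[0,0,0.15]]'

```text
time: 24.6
position: [0.6012, 0.223, 0.0841]
tool_rot: [0.903, 0.431, -0.003, -0.004]
ft_force: [-10.6, 10.9, 6.7]
grip_width: 0.0126
grip_force: 45.0
```

```bash
python3 - <<'E'
from h import *
a=shot('scene','s4');b=shot('side','d4')
def red(c,box):
    x0,x1,y0,y1=box;H=cv2.cvtColor(c['color'],cv2.COLOR_RGB2HSV)[y0:y1,x0:x1]
    R=cv2.inRange(H,(0,150,60),(8,255,255))|cv2.inRange(H,(172,150,60),(179,255,255));ys,xs=np.nonzero(R)
    return (xs.min()+x0,xs.max()+x0,ys.min()+y0,ys.max()+y0,len(xs)) if len(xs) else 0
print(red(a,(380,415,205,250)),red(b,(315,340,155,185)))
for d in(.6,.7,.8):
    t=np.radians(97)-d;P=[.5428+.1*np.cos(t),.1408+.1*np.sin(t),.054];print(d,proj(a,P).round(1),proj(b,P).round(1))
o=robot.get_obs();print(o['position'],o['ft_force'],o['moment'])
E
```

```text
0 (np.int64(326), np.int64(331), np.int64(165), np.int64(180), 75)
0.6 [397.5 230.4] [323.9 180.2]
0.7 [396.7 233.5] [327.1 180.5]
0.8 [395.5 236.6] [330.3 181. ]
[0.60118006 0.22299886 0.08409553] [-9.49503191 11.3871498   6.4439172 ] [1.87282555 1.65245149 0.24219683]
```

The post does travel under load (side column 328.5, about 0.745 rad), so the springback is elastic. I'll tighten a bit further, then ease off slowly.

Emit:
play_rows --gripper '[1,1,1,1]' --delta_pos '[[-0.01,0.5,0],[-0.05,1.0,0],[-0.08,1.3,0],[-0.08,1.3,0]]' --turn '[[0,0,0.05],[0,0,0.1],[0,0,0.13],[0,0,0.13]]'

```text
time: 25.2
position: [0.6076, 0.2176, 0.0841]
tool_rot: [0.929, 0.371, -0.005, -0.008]
ft_force: [-14.8, 19.5, 10.0]
grip_width: 0.0131
grip_force: 45.1
```

Emit:
play_rows --gripper '[1,1,1,1,1,1]' --delta_pos '[[0,-0.2,0],[-0.01,-0.4,0],[-0.02,-0.6,0],[-0.03,-0.8,0],[-0.05,-1.0,0],[-0.05,-1.0,0]]' --turn '[[0,0,-0.02],[0,0,-0.04],[0,0,-0.06],[0,0,-0.08],[0,0,-0.1],[0,0,-0.1]]'

```text
time: 25.95
position: [0.6024, 0.2217, 0.0841]
tool_rot: [0.909, 0.417, -0.004, -0.005]
ft_force: [-11.5, 12.5, 7.3]
grip_width: 0.0128
grip_force: 45.0
```

Emit:
play_rows --gripper '[1,1,1,1,1,1]' --delta_pos '[[0,-0.3,0],[-0.01,-0.5,0],[-0.03,-0.8,0],[-0.05,-1.0,0],[-0.05,-1.0,0],[-0.05,-1.0,0]]' --turn '[[0,0,-0.03],[0,0,-0.05],[0,0,-0.08],[0,0,-0.1],[0,0,-0.1],[0,0,-0.1]]'

```text
time: 26.7
position: [0.5962, 0.2259, 0.0841]
tool_rot: [0.887, 0.462, -0.003, -0.003]
ft_force: [-9.1, 7.9, 5.9]
grip_width: 0.0129
grip_force: 45.0
```

Emit:
play_rows --gripper '[1,1,1,1,1]' --delta_pos '[[0,-0.3,0],[-0.01,-0.5,0],[-0.02,-0.7,0],[-0.02,-0.7,0],[-0.02,-0.7,0]]' --turn '[[0,0,-0.03],[0,0,-0.05],[0,0,-0.07],[0,0,-0.07],[0,0,-0.07]]'

```text
time: 27.32
position: [0.5917, 0.2285, 0.0841]
tool_rot: [0.87, 0.492, -0.002, -0.002]
ft_force: [-6.1, 4.1, 4.7]
grip_width: 0.0128
grip_force: 45.0
```

Emit:
play_rows --gripper '[1,1,1,1,1]' --delta_pos '[[0,-0.2,0],[0,-0.3,0],[0,-0.4,0],[0,-0.4,0],[0,-0.4,0]]' --turn '[[0,0,-0.02],[0,0,-0.03],[0,0,-0.04],[0,0,-0.04],[0,0,-0.04]]'

```text
time: 27.95
position: [0.5892, 0.2299, 0.0841]
tool_rot: [0.86, 0.51, -0.002, -0.001]
ft_force: [-4.6, 1.8, 3.2]
grip_width: 0.0125
grip_force: 45.0
```

```bash
python3 - <<'E'
from h import *
o=robot.get_obs();print(o['position'],o['ft_force'],o['moment'])
b=shot('side','d5');H=cv2.cvtColor(b['color'],cv2.COLOR_RGB2HSV)[155:185,315:340]
R=cv2.inRange(H,(0,150,60),(8,255,255))|cv2.inRange(H,(172,150,60),(179,255,255));ys,xs=np.nonzero(R);print(xs.min()+315,xs.max()+315,xs.mean()+315)
b=load('d4');H=cv2.cvtColor(b['color'],cv2.COLOR_RGB2HSV)[155:185,315:340]
R=cv2.inRange(H,(0,150,60),(8,255,255))|cv2.inRange(H,(172,150,60),(179,255,255));ys,xs=np.nonzero(R);print(xs.mean()+315)
b=load('d3');H=cv2.cvtColor(b['color'],cv2.COLOR_RGB2HSV)[155:185,315:340]
R=cv2.inRange(H,(0,150,60),(8,255,255))|cv2.inRange(H,(172,150,60),(179,255,255));ys,xs=np.nonzero(R);print(xs.mean()+315)
E
```

```text
[0.58919988 0.22990414 0.08412074] [-4.61722801  1.80086369  3.15400634] [ 0.39020429  0.92659985 -0.28014656]
322 326 324.86046511627904
328.49333333333334
324.5
```

Emit:
play_rows --gripper '[1,1,1,-0.6,-0.6,-0.6,-0.6,-0.6,-0.6]' --delta_pos '[[0,-0.1,0],[0,-0.25,0],[0,-0.3,0],[0,-0.3,0],[0,-0.3,0],[0,-0.3,0],[0,-0.3,0],[0,-0.3,0],[0,-0.3,0]]' --turn '[[0,0,0],[0,0,0],[0,0,0],[0,0,0],[0,0,0],[0,0,0],[0,0,0],[0,0,0],[0,0,0]]'

```text
time: 29.12
position: [0.5889, 0.2308, 0.0842]
tool_rot: [0.86, 0.51, 0.0, 0.0]
ft_force: [-0.0, -0.5, 0.1]
grip_width: 0.0643
grip_force: 0.0
```

Emit:
play_rows --gripper '[-0.6,-0.6,-0.6,-0.6,-0.6,-0.6]' --delta_pos '[[0,0,-2],[0,0,-5],[0,0,-9],[0,0,-13],[0,0,-15],[0,0,-15]]' --turn '[[0,0,0],[0,0,0],[0,0,0],[0,0,0],[0,0,0],[0,0,0]]'

```text
time: 29.88
position: [0.5899, 0.2311, 0.2363]
tool_rot: [0.86, 0.51, 0.002, 0.001]
ft_force: [-0.3, -0.9, -0.5]
grip_width: 0.0695
grip_force: 0.0
```

```bash
python3 - <<'E'
from h import *
o=robot.get_obs();print(o['position'],o['tool_rot'],o['ft_force'])
b=shot('side','d6');a=shot('scene','s6')
for c,x0,x1,y0,y1 in((b,315,340,155,185),(a,380,415,205,245),(load('s3'),380,415,205,245)):
    H=cv2.cvtColor(c['color'],cv2.COLOR_RGB2HSV)[y0:y1,x0:x1]
    R=cv2.inRange(H,(0,150,60),(8,255,255))|cv2.inRange(H,(172,150,60),(179,255,255));ys,xs=np.nonzero(R);print(xs.mean()+x0,ys.mean()+y0)
E
```

```text
[0.58994219 0.23108324 0.2363092 ] [8.60030379e-01 5.10237363e-01 2.22448224e-03 7.95242095e-04] [-0.25907003 -0.90133399 -0.50810189]
324.55172413793105 170.82758620689654
400.3440860215054 223.0752688172043
400.4065934065934 223.04395604395603
```

```bash
python3 -c "
from rig import robot
print(robot.hand_in())"
```

```text
the job is handed in; nothing more can be done
None
```

I handed the job in at about 30 s with the white-plaque mandrel home in the green chuck and the jaws closed on its rod. The hand-in returned no verdict. The sleeve angle and jaw forces are inferred from the forces I felt and the post's position, because the bar springs back from 0.82 to about 0.60 rad of turn when let go.

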